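# Cover the pot and set its warming plate

## Robot

A 6-joint arm with a two-finger parallel gripper is mounted at the origin on the work surface. World frame = base frame: x ahead of the robot, y to its left, z up, the work surface at z = 0. Lengths are in mm, angles in rad, forces in N, time in s.
With the tool pointing down it reaches from about 325 to 900 mm from the base axis. Payload 6.1 kg.
Tool frame: the origin (TCP) lies on the mounting face of the last link; the fingertips stand 173 mm ahead of it and the grasp point (between the pads) lies 155 mm ahead of it; z points along the fingers, y is the line along which they close (so a half turn about z gives the same grasp; the last joint's range is limited). The gripper opens to 85 mm and grips with 20 to 120 N. Pads are 22 mm wide; open, the fingers measure 114 mm over their backs; the gripper's body (76 mm by 85 mm) begins 54 mm behind the grasp point. The pads swing forward as they close: fully open they stand 13 mm farther back than shut.
Start: joints at [1.14, 0.22, 1.526, -0, 1.395, -0.126], TCP at [187.563, 596.186, 404.7] pointing down, gripper open.
Joint ranges: [-2.98, 2.98], [-0.91, 2.08], [0.09, 2.57], [-1.24, 4.39], [0.2, 2.65], [-2.68, 2.68]. Speed limits (rad/s): [2.57, 2.57, 3.01, 3.14, 3.14, 3.14].

## Interface

Orientations are given as a unit quaternion [w, x, y, z].
In Python, from rig import arm, gripper_to, cams, job_done gives the robot as it stands. Calls block until the motion is done:
- arm.move_pose(position, orientation): joint-space move of the TCP to a pose.
- arm.movel(position, ori=None, vel=150, force_limit=None): straight line of the TCP; ori=None keeps the orientation; vel is the mean speed in mm/s. With force_limit (N) it stops when the force on the tool has changed by that much, and returns True; else False.
- arm.movej(angles): joint-space move.
- gripper_to(opening, squeeze=None): finger opening in mm; squeeze is the grip in N (None keeps the last); returns when the fingers have stopped.
- arm.pause(seconds).
- arm.solve_ik(position, orientation): joint angles nearest the present ones, or None.
- arm.read_state(): the state.
- cams.get_image(name): name is "scene" or "top" or "wrist"; returns a dict with "pixels" (384x512x3 uint8, blue, green, red), "mtx" (3x3 intrinsics, pixels), "view" (4x4, takes a point from world to camera coordinates); the wrist camera has in their place "T_tool_cam" (4x4, takes a point from camera to tool coordinates, whose origin is the TCP and whose axes are the flange's). Camera axes: x right, y down, z forward; pixel columns grow to the right and rows downward; lengths in mm; the calibration is good to about 2 mm. A picture is of the moment at which its call begins: read the wrist's pose just before it. There is no depth.
A pose or a line that the arm cannot do raises arm.Unreachable and nothing moves.
- job_done(): hands the job in; it is judged then, once.
The state is a dict: "clock": time; "qpos": joint angles; "joint_velocities": joint speeds; "tau": joint torques, N m; "eef_pos": TCP position; "ee_rot": TCP orientation; "contact_force": force on the tool from outside, world axes, zero at the start; "torque": the same for the moment, N m; "opening": finger opening in mm; "finger_force": force on a finger pad.
Only numpy, scipy, OpenCV 4.12 (cv2) and the standard library are available. Lean on these libraries where they do the work, as an engineer would, in place of code of your own. Each camera call takes 0.05 s, during which the arm holds its last target. There are 200 camera calls.

## Task

Put the lid gently on the pot so that it sits seated and level, and let go of it. Then slide the heat slider of the plate that the pot stands on (the slider on the pot's own side, left or right) until its grip is in line with the little dark pointer beside its track. Leave the pot where it stands, the other slider alone, and everything else undisturbed.

Things in the scene. Friction and masses are not known exactly. Their poses are not given: they have to be found in the camera images.
- warmer: Two-plate food warmer, white box with metal top, 280 (x) x 350 (y) x 50 mm, fixed. Origin on the table under its centre; x away from the robot (turned at most 0.2 rad), y to the robot's left. Round dark plates 140 mm wide at x +60, y +95 (left) and -95 (right), tops at z 54. On the front sill two slider tracks along y at x -90: the left serves the left plate, the right the right.
- slider_left_top (a point): Centre of the top of the left heat slider's black grip, a low block 28 (warmer x) x 16 (y) x 18 mm high on the deck, top at z 69.5 mm. Slides along the warmer's y only, 120 mm, centred at y +95 mm; starts near its track's outer (left) end. About 2 N of friction; stays where it is left. Low: push it with closed fingertips.
- marker_left: Small dark steel pointer, 23 x 20 x 6 mm, fixed on the deck on the robot's side of the left track, 31 mm from its centre line, tip towards the track. Origin at its underside, in line with the tip; axes as the warmer's. It marks the wanted setting: the slider is set when the middle of its grip is level with the tip along the track. At least 20 mm inward of the slider's start.
- slider_right_top (a point): Centre of the top of the right heat slider's black grip, a low block 28 (warmer x) x 16 (y) x 18 mm high on the deck, top at z 69.5 mm. Slides along the warmer's y only, 120 mm, centred at y -95 mm; starts near its track's outer (right) end. About 2 N of friction; stays where it is left. Low: push it with closed fingertips.
- marker_right: Small dark steel pointer, 23 x 20 x 6 mm, fixed on the deck on the robot's side of the right track, 31 mm from its centre line, tip towards the track. Origin at its underside, in line with the tip; axes as the warmer's. It marks the wanted setting: the slider is set when the middle of its grip is level with the tip along the track. At least 20 mm inward of the slider's start.
- pot: Straight-sided open steel pot, no handles, 110 mm outer diameter, 102 mm inner, 75 mm high, about 0.45 kg, loose, standing on one of the two plates (left or right). Origin at the centre of its underside.
- pot_rim (a point): Centre of the pot's mouth, level with the rim, 75 mm above its underside.
- bowl: Wide shallow steel bowl, 132 mm across, 45 mm high, loose and empty, on the other plate; stays there uncovered. Origin at the centre of its underside.
- lid: Loose aluminium lid, 0.15 kg, flat on the table left or right of the warmer. Flange 120 mm wide, 4 thick, its underside 8 mm above the origin; below it a tapered plug, 88 mm wide at the bottom, 96 at the flange, that drops into the pot's mouth. On top a black bar handle 60 mm long (lid x), 12 wide (y), top 42 mm above the origin, 20 mm clear below it. Origin: centre of the plug's underside; z up.
- lid_bar (a point): Middle of the lid's bar handle, 37 mm above the lid's origin: the point to grip, fingers closing along the lid's y axis.
- tray: Black tray 100 x 100 mm with four model sweets, 36 mm high in all, on the table on the other side of the warmer from the lid. Origin at its underside's centre. Bystander.
- jigger: Steel double-cone measure, 44 mm wide, 75 mm high, standing on the table near the robot on the left. Origin at its underside's centre. Bystander.
- cutter: Small steel ring, 30 mm wide, 25 mm high, standing on the warmer's deck between the two slider tracks. Origin at its underside's centre. Bystander.
- cup: Small steel measuring cup, 36 mm wide, 55 mm high, standing on the warmer's deck between the tracks and the plates, midway left to right. Origin at its underside's centre. Bystander.
- tin: Flat round tin, 90 mm wide, 35 mm high, on the table at the left. Origin at its underside's centre. Bystander.
- bottle: Clear bottle, 60 mm wide, 140 mm high, standing on the table at the right. Origin at its underside's centre. Bystander.
- spatula: Spatula 200 mm long lying on the table near the robot on the right. Bystander.
Mind the look-alikes: they are no part of the job. Leave any red look-alike of the lid alone.

How it is judged (in metres and radians):
On the way, in this order (a step that is already met when the one before it is completed fails the run):
1. the lid sits seated and level on the pot and is let go (z of lid in the frame of pot_rim between -0.0105 and -0.006 m and horizontal distance between lid and pot_rim below 0.0055 m and angle between lid's own z axis and vertical below 0.035 rad and contact force between the fingers and lid below 0.3 N), for 0.3 s.
2. then the slider of the pot's plate is at its pointer, the lid still seated (z of lid in the frame of pot_rim between -0.0105 and -0.006 m and horizontal distance between lid and pot_rim below 0.0055 m and angle between lid's own z axis and vertical below 0.035 rad and ((y of pot in the frame of warmer above 0 m and y of slider_left_top in the frame of marker_left between -0.005 and 0.005 m and distance of slider_right_top from where it was at the start of the episode below 0.006 m) or (y of pot in the frame of warmer below 0 m and y of slider_right_top in the frame of marker_right between -0.005 and 0.005 m and distance of slider_left_top from where it was at the start of the episode below 0.006 m))), for 0.3 s.
At the end, for the whole second after the job is handed in: Lid seated on the pot, plug in the mouth: within 5.5 mm of its axis, flange on the rim within 2 mm, tilt under 0.035 rad; pot upright, within 20 mm of its start; slider on the pot's side within 5 mm of its pointer, the other within 6 mm of its start; lid and pot at rest (all of step 2 and distance of pot from where it was at the start of the episode below 0.02 m and angle between pot's own z axis and vertical below 0.05 rad and linear speed of each of lid, pot below 0.02 m/s); the robot touches nothing.
It fails at once if the pot is shoved more than 25 mm or tipped (distance of pot from where it was at the start of the episode above 0.025 m or angle between pot's own z axis and vertical above 0.2 rad).
It fails at once if the other plate's slider is moved more than 8 mm ((y of pot in the frame of warmer above 0 m and distance of slider_right_top from where it was at the start of the episode above 0.008 m) or (y of pot in the frame of warmer below 0 m and distance of slider_left_top from where it was at the start of the episode above 0.008 m)).
It fails at once if the lid is dropped or pressed hard on the pot (more than 30 N) (contact force between lid and pot above 30 N).
It fails at once if a bystander (bowl, tray, jigger, cutter, cup, tin, bottle, spatula) is pushed more than 25 mm (distance of any of bowl, tray, jigger, cutter, cup, tin, bottle, spatula from where it was at the start of the episode above 0.025 m).
It also fails if it takes over 56 s, if anything falls off the work surface, if the arm or the gripper's body presses on something with over 40 N, if the wrist force passes 120 N, or if a joint passes its speed limit or range.

## Working session

There is one attempt and no reset: what is moved stays moved. The work goes in short steps, each a Python script; the robot and the scene stay as the last script left them, time stands still between calls to the robot, and variables do not carry over. Pictures are saved under pics/ and viewed, at most 10 in all, crops included, and the job is handed in when it is done.

```bash
mkdir -p pics; ls; cat > h.py <<'E'
import numpy as np, cv2
from rig import arm, gripper_to, cams, job_done
from scipy.spatial.transform import Rotation as R
def shot(name):
    st=arm.read_state(); im=cams.get_image(name); K=np.array(im["mtx"])
    if name=="wrist":
        w,x,y,z=st["ee_rot"]; T=np.eye(4); T[:3,:3]=R.from_quat([x,y,z,w]).as_matrix(); T[:3,3]=st["eef_pos"]
        C=T@np.array(im["T_tool_cam"])
    else: C=np.linalg.inv(np.array(im["view"]))
    return np.array(im["pixels"]),K,C
def ray(K,C,u,v,z):
    d=C[:3,:3]@np.linalg.solve(K,[u,v,1.]); o=C[:3,3]
    return o+d*(z-o[2])/d[2]
def proj(K,C,p):
    c=np.linalg.inv(C)@np.append(p,1); q=K@c[:3]; return q[:2]/q[2]
def down(yaw):  # tool y axis at world angle yaw, z down
    y=np.array([np.cos(yaw),np.sin(yaw),0]); z=np.array([0,0,-1.]); x=np.cross(y,z)
    q=R.from_matrix(np.c_[x,y,z]).as_quat(); return [float(q[3]),*map(float,q[:3])]
E
python3 - <<'E'
from h import *
s=arm.read_state(); print({k:s[k] for k in("clock","eef_pos","ee_rot","opening","contact_force")})
for n in("top","scene","wrist"):
    p,K,C=shot(n); cv2.imwrite(f"pics/{n}0.png",p); np.savez(f"{n}0.npz",p=p,K=K,C=C); print(n,K.tolist(),C.round(3).tolist())
a,b=[cv2.imread(f"pics/{n}0.png") for n in("top","scene")]
cv2.imwrite("pics/t800.png",cv2.resize(a,(800,600),interpolation=cv2.INTER_CUBIC))
E
```

```text
pics
{'clock': 0.0, 'eef_pos': array([187.45987225, 595.94179609, 403.60220135]), 'ee_rot': array([-2.63550005e-04,  1.51819487e-01,  9.88407762e-01, -9.32827263e-04]), 'opening': 85.46915483137377, 'contact_force': array([ 0.64144086, -0.76557768,  0.53503724])}
top [[392.23376413812105, 0.0, 259.23542442962184], [0.0, 392.23376413812105, 192.58186292125242], [0.0, 0.0, 1.0]] [[-0.142, -0.97, 0.197, 256.237], [-0.99, 0.139, -0.03, -50.196], [0.002, -0.199, -0.98, 1228.035], [0.0, 0.0, 0.0, 1.0]]
scene [[347.52426432725656, 0.0, 258.74284753480896], [0.0, 347.52426432725656, 190.60550573951804], [0.0, 0.0, 1.0]] [[0.441, 0.605, -0.663, 1110.666], [0.897, -0.31, 0.315, -376.636], [-0.015, -0.733, -0.68, 778.538], [0.0, 0.0, 0.0, 1.0]]
wrist [[281.03161283152605, 0.0, 251.60758361530975], [0.0, 281.03161283152605, 192.12454370584334], [0.0, 0.0, 1.0]] [[0.3, 0.903, 0.307, 107.182], [0.954, -0.283, -0.1, 620.33], [-0.003, 0.323, -0.947, 374.103], [0.0, 0.0, 0.0, 1.0]]
```

View pics/t800.png

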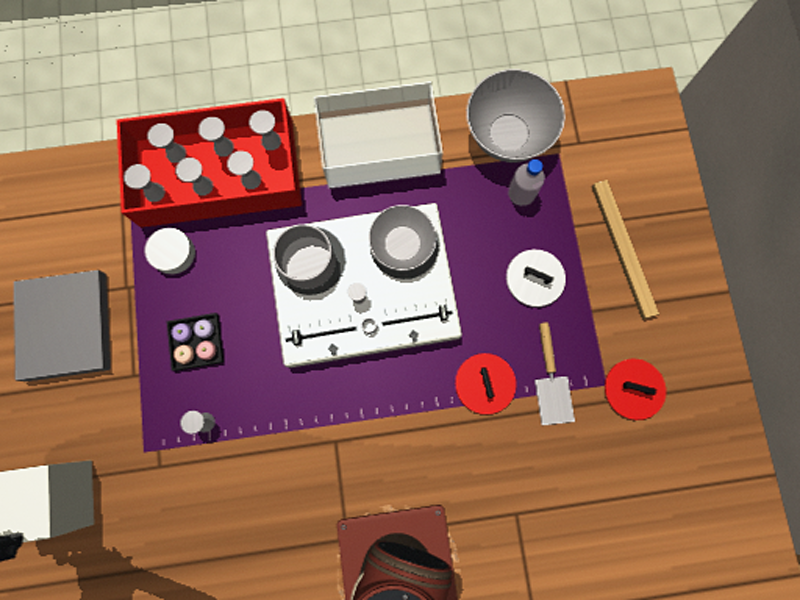

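View pics/scene0.png

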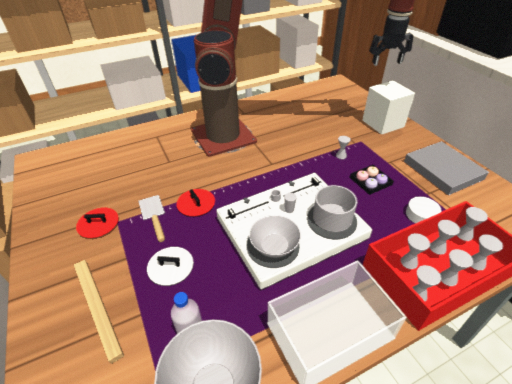

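The pot is the straight-sided vessel on the left plate, at about (307,255) in the 800-px top view. The bowl is on the right plate at (404,240). There are three lid candidates: pale disc (536,278), red disc (486,384) and red disc (636,388). I choose the pale one: it isn't red, and it lies right of the warmer, opposite the tray. I'll measure it and check with a close wrist view.

```bash
cat > a.py <<'E'
from h import *
d=np.load("top0.npz"); p,K,C=d["p"],d["K"],d["C"]
f=1.5625
def dark(u,v,r,z,thr=60):
    u,v=int(u/f),int(v/f); g=p[v-r:v+r,u-r:u+r].max(2)
    n,l,s,c=cv2.connectedComponentsWithStats((g<thr).astype(np.uint8))
    i=1+np.argmax(s[1:,4]); ys,xs=np.nonzero(l==i)
    w=np.array([ray(K,C,x+u-r,y+v-r,z)[:2] for x,y in zip(xs,ys)])
    m=w.mean(0); ev,V=np.linalg.eigh(np.cov(w.T)); a=np.arctan2(V[1,1],V[0,1]); return m,a,np.ptp((w-m)@V,axis=0),len(w)
print("lidbar",dark(538,276,14,42))
for n,u,v in(("lidC",536,278),("red",486,384)): print(n,ray(K,C,u/f,v/f,12))
sl=[ray(K,C,u/f,v/f,69) for u,v in((296,337),(443,312))]
print("sliders",sl); print("markers",[ray(K,C,u/f,v/f,56) for u,v in((334,345),(414,332))])
# track thin line ends
print("track",[ray(K,C,u/f,v/f,52) for u,v in((288,339),(452,313))])
print("pot rim",ray(K,C,304/f,252/f,129), "bowl",ray(K,C,403/f,236/f,99))
E
python3 a.py; cat > b.py <<'E'
from h import *
import sys
E
```

```text
lidbar (array([ 510.15357368, -356.64841694]), np.float64(0.9823802278681322), array([15.81569538, 55.34223506]), 71)
lidC [ 510.18623402 -358.91697868   12.        ]
red [ 312.76467523 -221.77512608   12.        ]
sliders [array([449.22860862, 129.97271471,  69.        ]), array([ 457.4397899, -154.9506532,   69.       ])]
markers [array([425.61373661,  61.3374688 ,  56.        ]), array([428.81261618, -94.61103829,  56.        ])]
track [array([450.36994686, 148.3351833 ,  52.        ]), array([ 455.94582863, -173.56286149,   52.        ])]
pot rim [595.71349172  88.90258659 129.        ] bowl [609.81549965 -99.0301065   99.        ]
```

```bash
python3 - <<'E'
from h import *
arm.move_pose([510,-357,330],down(0.982-np.pi/2))
p,K,C=shot("wrist"); np.savez("w1.npz",p=p,K=K,C=C); cv2.imwrite("pics/w1.png",p)
s=arm.read_state();print(s["clock"],s["qpos"].round(2),s["eef_pos"].round(1)); print(proj(K,C,[510,-357,42]))
E
```

```text
3.7167 [-0.74  0.28  1.61  0.    1.26 -0.15] [ 510.4 -356.4  330. ]
[251.95863283 186.77590503]
```

View pics/w1.png

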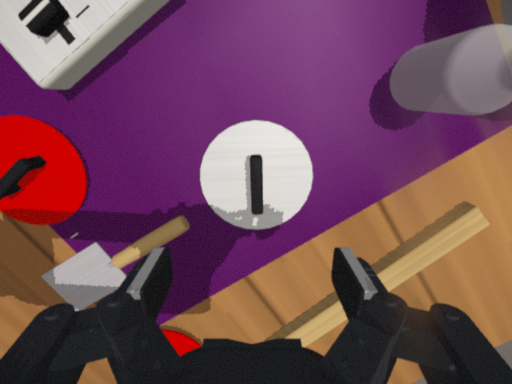

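The wrist view confirms the choice: a pale disc at about (257,175), with its black bar at (257,184) running along image vertical, so it's aligned with the gripper. Now I refine the position and grasp it.

```bash
python3 - <<'E'
from h import *
d=np.load("w1.npz"); p,K,C=d["p"],d["K"],d["C"]
g=(p[140:225,225:290].max(2)<60).astype(np.uint8)
n,l,s,c=cv2.connectedComponentsWithStats(g); i=1+np.argmax(s[1:,4]); ys,xs=np.nonzero(l==i)
w=np.array([ray(K,C,x+225,y+140,42)[:2] for x,y in zip(xs,ys)]); m=w.mean(0)
ev,V=np.linalg.eigh(np.cov(w.T)); a=np.arctan2(V[1,1],V[0,1])%np.pi; print("bar",m,a,np.ptp((w-m)@V,axis=0))
hsv=cv2.cvtColor(p,cv2.COLOR_BGR2HSV); mk=((hsv[...,1]<40)&(hsv[...,2]>110)).astype(np.uint8); mk[:,:190]=0;mk[:,320:]=0;mk[240:]=0
cn=max(cv2.findContours(mk,0,2)[0],key=cv2.contourArea); cn=cv2.convexHull(cn)[:,0]
q=np.array([ray(K,C,x,y,12)[:2] for x,y in cn]); (c0,r)=cv2.minEnclosingCircle(q.astype(np.float32)); print("disc",c0,r)
ctr=np.array(c0) if abs(r-60)<4 and np.hypot(*(np.array(c0)-m))<8 else m
assert np.hypot(*(ctr-m))<8
yaw=a-np.pi/2; 
ax=np.array([np.cos(a),np.sin(a)]); ctr=m+ax*((ctr-m)@ax)   # along-bar from the disc
print(ctr,yaw)
gripper_to(45)
arm.movel([*ctr,230],down(yaw)); hit=arm.movel([*ctr,192+1],down(yaw),vel=80,force_limit=8)
print(hit,gripper_to(5,squeeze=40)); s=arm.read_state(); print(s["opening"],s["finger_force"],s["eef_pos"],s["clock"])
E
```

```text
bar [ 514.43389232 -357.60109411] 1.0182582310831305 [10.25564325 57.83378984]
disc (513.6664428710938, -359.1658020019531) 60.47028350830078
[ 513.52345345 -359.07763432] -0.552538095711766
False False
11.072196700084309 39.45973813533783 [ 513.82596016 -359.34110861  193.74285624] 6.0083
```

```bash
python3 - <<'E'
from h import *
s=arm.read_state(); e=s["eef_pos"]; arm.movel([e[0],e[1],420],vel=150)
arm.move_pose([596,-36,420],down(0.1))
arm.pause(.3)
p,K,C=shot("wrist"); np.savez("w2.npz",p=p,K=K,C=C); cv2.imwrite("pics/w2.png",p)
s=arm.read_state(); print(s["clock"],s["opening"],s["eef_pos"],s["qpos"].round(2),proj(K,C,[596,89,129]))
E
```

```text
9.2833 11.043010431324907 [596.00363744 -36.77031349 419.98441663] [-0.19  0.14  1.58 -0.    1.41 -0.29] [267.87864852  41.641794  ]
```

View pics/w2.png

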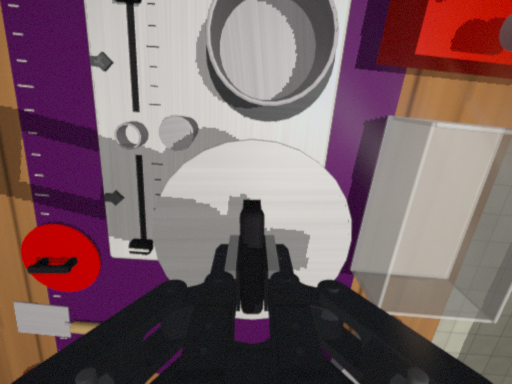

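The lid is held level, and the pot rim is partly visible at about (270,45). I shift slightly so the whole rim is in view and fit it.

```bash
cat > rim.py <<'E'
from h import *
def rim(p,K,C,g0):
    e=cv2.Canny(cv2.GaussianBlur(cv2.cvtColor(p,6),(3,3),0),40,110); e[140:]=0
    ys,xs=np.nonzero(e); w=np.array([ray(K,C,x,y,129)[:2] for x,y in zip(xs,ys)])
    w=w[np.hypot(*(w-g0).T)<75]; best=None
    for dx in np.arange(-15,15.1,.5):
        for dy in np.arange(-15,15.1,.5):
            c=g0+[dx,dy]; r=np.hypot(*(w-c).T)
            n=np.array([(abs(r-R0)<.8).sum() for R0 in(55,51)]); k=n.sum()
            if best is None or k>best[0]: best=(k,c,n)
    k,c,n=best
    for _ in range(5):
        d=w-c; r=np.hypot(*d.T); R0=np.where(r>53,55,51); m=abs(r-R0)<1.5
        u=d[m]/r[m,None]; c=c+np.linalg.lstsq(u,r[m]-R0[m],rcond=None)[0]
    return c,n,len(w),(r[m]-R0[m]).std()
E
python3 - <<'E'
from h import *
from rim import rim
arm.movel([596,-15,420],vel=150); arm.pause(.3)
p,K,C=shot("wrist"); np.savez("w3.npz",p=p,K=K,C=C)
c,n,N,sd=rim(p,K,C,np.array([596.,89])); print(c,n,N,sd,arm.read_state()["clock"])
q=p.copy()
for r in(55,51):
    pts=np.array([proj(K,C,[c[0]+r*np.cos(t),c[1]+r*np.sin(t),129]) for t in np.linspace(0,6.28,80)]); cv2.polylines(q,[pts.round().astype(int)],True,(0,255,0) if r==55 else (0,0,255))
cv2.imwrite("pics/w3.png",cv2.resize(np.hstack([p[:150,60:360],q[:150,60:360]]),None,fx=1.3,fy=2*.65,interpolation=2))
E
```

```text
[598.7642557  93.5848057] [343 396] 1827 0.4613196394907665 9.925
```

View pics/w3.png

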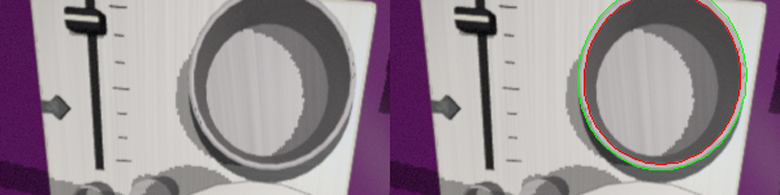

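```bash
python3 - <<'E'
from h import *
c=[598.8,93.6]
arm.movel([*c,420],vel=150); arm.movel([*c,334],vel=100); arm.pause(.2)
f0=arm.read_state()["contact_force"]
hit=arm.movel([*c,313.5],vel=15,force_limit=4); s=arm.read_state()
print(hit,s["eef_pos"],s["contact_force"]-f0,s["torque"],s["clock"])
p,K,C=shot("scene"); cv2.imwrite("pics/s4.png",cv2.resize(p[140:290,230:430],(800,600),interpolation=2))
E
```

```text
True [598.7447741   93.60172833 314.69134847] [-1.59932808  0.48574186  6.35004114] [ 0.01465249 -0.04478442  0.02492443] 13.1833
```

View pics/s4.png

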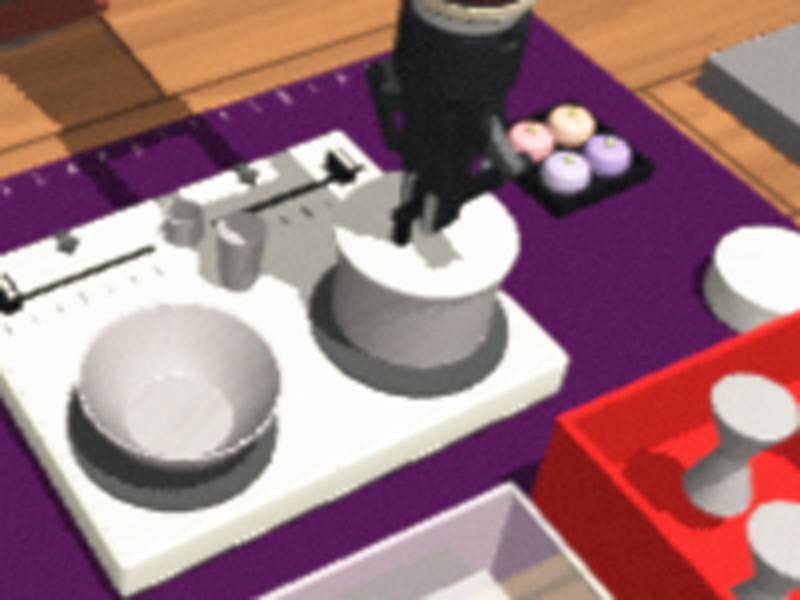

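Contact came at z 314.7, exactly the predicted seated height, and the picture shows the flange flat on the rim. I release, retreat and look at the slider and lid.

```bash
python3 - <<'E'
from h import *
gripper_to(40); s=arm.read_state(); arm.movel([598.8,93.6,400],vel=80)
arm.movel([470,85,380],down(0.03),vel=200); gripper_to(0); arm.pause(.3)
p,K,C=shot("wrist"); np.savez("w5.npz",p=p,K=K,C=C); cv2.imwrite("pics/w5.png",cv2.resize(p,(800,600),interpolation=2))
s=arm.read_state(); print(s["clock"],s["opening"],s["eef_pos"],s["qpos"].round(2))
E
```

```text
16.475 -0.023197637128550674 [469.98973227  85.01056013 380.02228511] [ 0.01 -0.12  1.93  0.    1.33 -0.02]
```

View pics/w5.png

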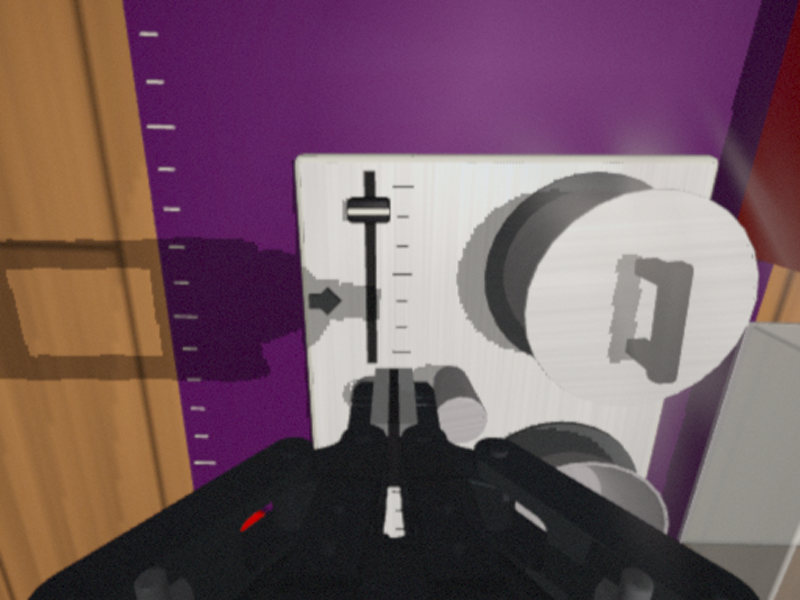

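```bash
python3 - <<'E'
from h import *
d=np.load("w5.npz"); p,K,C=d["p"],d["K"],d["C"]; f=1.5625
for n,u,v,z in(("grip",369,210,69.5),("griptop",369,198,69.5),("gripbot",369,223,69.5),("t0",370,172,51),("t1",372,362,51),("tip",341,299,56),("back",309,300,56),("deckL",298,157,50),("deckR",716,157,50)):
    print(n,ray(K,C,(u+.5)/f-.5,(v+.5)/f-.5,z).round(1))
mk=(p.max(2)<95)[175:210,195:222]; ys,xs=np.nonzero(mk); m=np.array([ray(K,C,x+195,y+175,56)[:2] for x,y in zip(xs,ys)]); print("marker",m.mean(0),np.ptp(m,axis=0))
E
```

```text
grip [452.1 131.4  69.5]
griptop [452.  138.8  69.5]
gripbot [452.2 123.2  69.5]
t0 [451.5 153.6  51. ]
t1 [454.8  15.4  51. ]
tip [432.3  66.8  56. ]
back [409.7  65.4  56. ]
deckL [404.6 161.5  50. ]
deckR [676.3 169.6  50. ]
marker [420.34078712  65.15179754] [25.07817979 30.11205683]
```

```bash
python3 - <<'E'
from h import *
o=down(0.029)
arm.movel([452.5,163,300],o,vel=200); arm.movel([452.5,163,231],o,vel=80,force_limit=5); arm.pause(.2)
s=arm.read_state(); print(s["eef_pos"],s["contact_force"])
hit=arm.movel([453,140,231],o,vel=15,force_limit=1.5); s=arm.read_state(); yc=s["eef_pos"][1]; print(hit,yc,s["contact_force"])
assert hit
arm.movel([454,yc-61,231],o,vel=40); arm.pause(.2); s=arm.read_state(); print(s["eef_pos"],s["contact_force"])
arm.movel([454,yc-55,231],vel=60); arm.movel([454,yc-55,300],vel=150)
arm.movel([470,60,380],o,vel=200); arm.pause(.3)
p,K,C=shot("wrist"); np.savez("w6.npz",p=p,K=K,C=C); cv2.imwrite("pics/w6.png",cv2.resize(p,(800,600),interpolation=2)); print(arm.read_state()["clock"])
E
```

```text
[452.81584201 163.07138924 231.6308781 ] [-0.01020873  0.96623973 -0.08378411]
True 149.51889675415603 [ 0.09627677 -0.26654998 -0.15180872]
[454.25853034  88.51378814 231.24816614] [-0.40889547 -0.49259509 -0.55245245]
23.0083
```

View pics/w6.png

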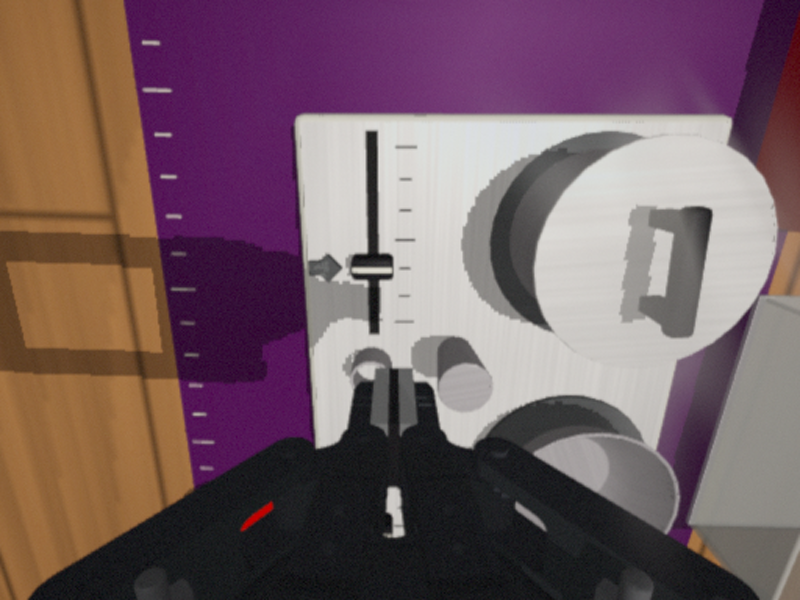

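```bash
python3 - <<'E'
from h import *
d=np.load("w6.npz"); p,K,C=d["p"],d["K"],d["C"]; f=1.5625
for n,u,v,z in(("stripe",372,269,69.5),("top",372,254,69.5),("bot",372,279,69.5),("tip",342,268,56),("back",310,268,56)):
    print(n,ray(K,C,(u+.5)/f-.5,(v+.5)/f-.5,z).round(1))
q=p[140:205,190:262]; cv2.imwrite("pics/w6c.png",cv2.resize(q,None,fx=8,fy=8,interpolation=0))
# lid vs pot: flange circle at z 133
e=cv2.Canny(p,40,110); e[250:]=0; e[:,:330]=0; ys,xs=np.nonzero(e); w=np.array([ray(K,C,x,y,133)[:2] for x,y in zip(xs,ys)])
c=np.array([598.8,93.6])
for _ in range(8):
    D=w-c; r=np.hypot(*D.T); m=abs(r-60)<4; c=c+np.linalg.lstsq(D[m]/r[m,None],r[m]-60,rcond=None)[0]
print("lid",c,m.sum(),(r[m]-60).std())
E
```

```text
stripe [453.5  68.7  69.5]
top [453.3  78.8  69.5]
bot [453.5  61.9  69.5]
tip [432.2  65.2  56. ]
back [410.2  64.6  56. ]
lid [598.38655923  93.97381766] 583 1.1813821780577953
```

View pics/w6c.png

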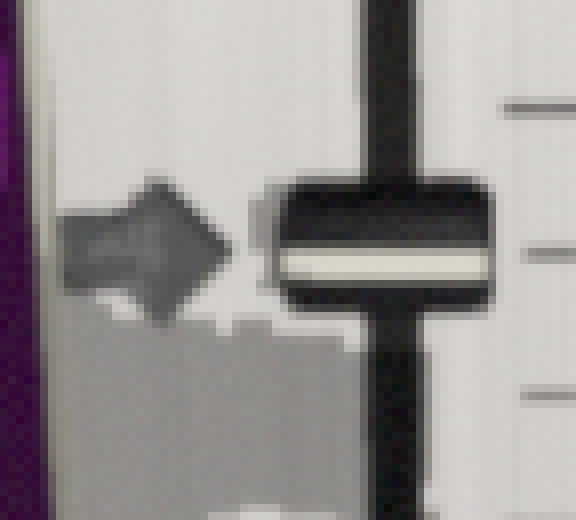

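The slider sits about 2.5–3 mm short of the pointer: stripe at y≈69.3, tip line at y≈66.5. The lid is centred on the pot to under 1 mm. I nudge by 2.7 mm and recheck numerically.

```bash
python3 - <<'E'
from h import *
o=down(0.029)
arm.movel([454,97,300],o,vel=200); arm.movel([454,97,231],o,vel=100)
arm.movel([454,85.8,231],o,vel=20); arm.pause(.2); print(arm.read_state()["eef_pos"])
arm.movel([454,94,231],vel=60); arm.movel([454,94,300],vel=150)
arm.movel([470,0,380],o,vel=200); arm.pause(.3)
p,K,C=shot("wrist"); q=p[60:130,180:270]; cv2.imwrite("pics/w7.png",cv2.resize(q,None,fx=8,fy=8,interpolation=0)); np.savez("w7.npz",p=p,K=K,C=C)
print(proj(K,C,[453.5,66.5,69.5]),proj(K,C,[432,66,56]),arm.read_state()["clock"])
E
```

```text
[453.87079419  85.78428383 230.81403142]
[238.2862496  113.96549367] [217.56494944 113.01168433] 27.375
```

View pics/w7.png

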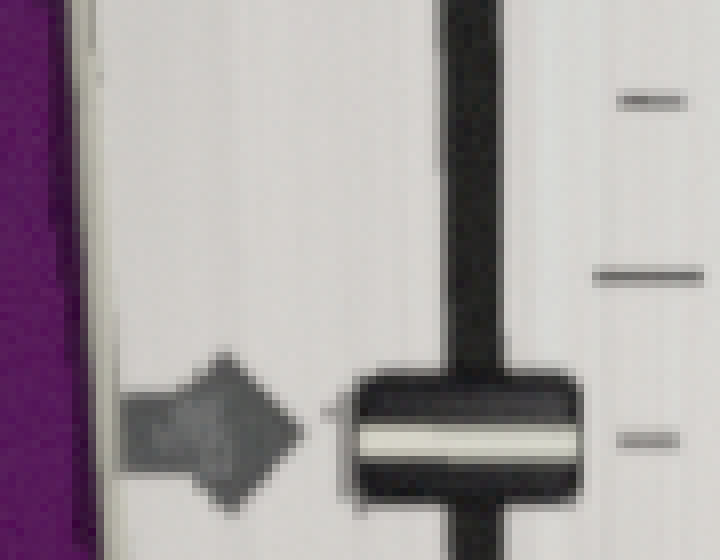

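The close view shows the grip stripe at row 114.8 and the pointer tip at row 113.5. After allowing for the height difference, they agree to about 0.5 mm, so I hand in.

```bash
python3 -c "
from h import *
print(job_done(), arm.read_state()['clock'])"
```

```text
the job is handed in; nothing more can be done
the job is handed in; nothing more can be done
```

The job is handed in with no verdict shown: the lid is seated on the pot and let go, within about 1 mm of centre, and the left slider is within about 0.5 mm of its pointer by the last picture, at about 27 s of the 56 s allowed.

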